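# Refit the knob of the coolant push-valve and hold it pressed

## Robot

A 6-joint arm with a two-finger parallel gripper is mounted at the origin on the work surface. World frame = base frame: x ahead of the robot, y to its left, z up, the work surface at z = 0. Lengths are in m, angles in rad, forces in N, time in s.
With the tool pointing down it reaches from about 0.225 to 0.875 m from the base axis. Payload 3.4 kg.
Tool frame: the origin (TCP) lies midway between the tips of the shut fingers; the grasp point (between the pads) lies 19 mm behind it (ctrl.grasp_offset is the z of the grasp point in the tool frame, in m); z points along the fingers, y is the line along which they close (so a half turn about z gives the same grasp; the last joint's range is limited). The gripper opens to 85 mm and grips with 20 to 120 N. Pads are 22 mm wide; open, the fingers measure 114 mm over their backs; the gripper's body (76 mm by 85 mm) begins 54 mm behind the grasp point. The pads swing forward as they close: fully open they stand 13 mm farther back than shut.
Start: joints at [0.996, 0.276, 1.505, -0, 1.361, -0.121], TCP at [0.252, 0.517, 0.231] pointing down, gripper open.
Joint ranges: [-2.89, 2.89], [-0.75, 2.08], [0.22, 2.7], [-1.18, 4.32], [0.11, 2.71], [-2.7, 2.7]. Speed limits (rad/s): [2.57, 2.57, 3.14, 3.14, 3.14, 3.14].

## Interface

Orientations are given as a unit quaternion [w, x, y, z].
In Python, from bench import ctrl gives the robot as it stands.
- The arm moves only by the shell command python3 -m inch 'ROWS'. ROWS is a JSON list of rows, 1 to 8 of them, each of 5 numbers: dx, dy, dz in m, then a turn about the tool's z in rad, then the finger opening in m; each row shifts and turns the commanded pose from where the row before left it, along the tool's axes as they then stand; what a row does not reach is not made up. A row lasts 1/8 s, in which the tool goes at most 0.0625 m and 0.188 rad, less where a joint would pass 70% of its speed; a pose out of reach is approached as far as the arm can. The fingers move at their own pace and stop on an object; the grip force is fixed at half the most. Time passes only in rows, so rows that do not move let the fingers close. It prints the time, the measured TCP pose, the force, the opening and the grip force at its end. Input that does not fit is refused with a message, and nothing moves.
- ctrl.get_obs(): the state, without advancing time (a new reading comes with each control period).
- ctrl.read_camera(name): name is "scene" or "top"; returns (picture, depth): 420x560x3 uint8, blue, green, red; 420x560 float32, m along the optical axis (not along the pixel's ray), 0 where there is no reading.
- ctrl.camera_params(name): a dict with "vfov" (degrees; the focal length in pixels is half the picture's height over the tangent of half this angle, whatever the lens; pixels are square), "cx", "cy" (the principal point, pixels), "dist_coeffs" ([k1, k2, p1, p2, k3] as OpenCV has them; the pictures are not rectified), "rvec" (rotation vector, rad) and "tvec" (3), from world to camera coordinates, as OpenCV has them. Camera axes: x right, y down, z forward; pixel columns grow to the right and rows downward; lengths in m; the calibration is good to about 2 mm. A picture is of the moment at which its call begins. camera_params takes no time and is no camera call.
- ctrl.sign_off(): hands the job in; it is judged then, once.
Trained networks look in the newest picture that a camera, given by its name, has taken for a name from the list of things; names that differ only in an ending like _2 or _b are one class to them, and where a whole thing is asked for, a point or a joint stands for the part that bears it (a point fixed in the world has none). Each returns a list of dicts, best first, with "p" (0 to 1); they miss things now and then, are a little off and sometimes report something else, mostly with a low value. They report only what shows in the picture. A call takes as long as a camera call.
- ctrl.trace(target, camera): "pixels" (420x560 bool, what is visible of it) and "pixel" ([column, row] in pixels, amid what is visible of it).
- ctrl.landmark_of(target, camera): "pixel" ([column, row] in pixels: a listed point, or the origin of a listed thing).
The state is a dict: "t": time; "joint_positions": joint angles; "dq": joint speeds; "joint_efforts": joint torques, N m; "tcp_pos": TCP position; "orientation": TCP orientation; "ft_force": force on the tool from outside, world axes, zero at the start; "moment": the same for the moment, N m; "finger_gap": finger opening in m; "finger_force": force on a finger pad.
Only numpy, scipy, OpenCV 4.12 (cv2) and the standard library are available. Lean on these libraries where they do the work, as an engineer would, in place of code of your own. Each camera call takes 0.05 s, during which the arm holds its last target. There are 200 camera calls.

## Task

The coolant push-valve on the prism bench needs its knob back. Lift the U-shaped metal guard off the valve, hang it astride the horizontal bar of the little rail and let go of it; then pick up the knob, turn it so that the flat in its bore matches the flat of the D-shaped stem, push it fully onto the stem, and keep pressing so that the spring-loaded stem is held fully down. Finish while still holding the knob pressed down, with the guard hanging on the bar, and leave the prism offcut, pill box, caliper and burnisher alone.

Things in the scene. Friction and masses are not known exactly. Their poses are not given: they have to be found in the camera images.
- valve: fixed brass push-valve on the bench: round, 92 mm flange at the foot, 80 mm diameter flat top face 60 mm above the bench, a 20 mm pipe stub with a steel end at its -x side, reaching 75 mm from the axis, 30 mm up. Origin: centre of its underside, z up. The D-shaped steel stem stands in the centre of the top face; its flat faces the valve's +x, away from the stub
- stem_tip (a point): centre of the stem axis at the stem's top end, 32 mm above the valve's top face (92 mm above the bench) when not pressed; moves down with the stem. z up. The stem is a 22 mm diameter steel shaft with a 2 mm bevel at its top end and one flat along its whole length, 5.5 mm from the axis; the flat faces this frame's +x. The stem does not turn
- stem (a joint): how far the stem is pressed down, in m: 0 released, 0.005 fully down on a hard stop. A spring pushes it back up: about 3 N to start it moving, about 8 N at the stop
- guard: loose guard, aluminium sheet bent to an upside-down U, 140 g, 46 (x) by 30 (y) by 63 mm high, 3 mm thick: 60 mm legs at its -x and +x sides, 40 mm clear between, open along y, flat top plate. On the plate a wooden grip fin 10 mm thick (x), 34 mm long (y), 63 to 89 mm above the feet. Origin: centre between the feet, z up. At the start it stands astride the stem on the valve's top face
- guard_saddle (a point): centre of the underside of the guard's top plate, 60 mm above its feet; this is what rests on the bar when the guard hangs. Axes as the guard's
- rail: fixed steel rail: a bar on two posts, described under its bar's middle. Origin on the bench under the middle of the bar
- rail_mid (a point): middle of the axis of the rail's horizontal bar, 160 mm above the bench. The bar is 14 mm thick and runs along this frame's y axis between two fixed posts at its ends, 160 mm apart. z up
- knob: loose knob, 70 g, standing bore down on the bench: 48 mm round aluminium hub 28 mm high, on it a black grip bar 14 mm wide (y), 28 to 48 mm above the underside, along x from -22 mm to a pointed nose at +31 mm (sides parallel up to +20 mm). D-shaped bore in the underside: 25 mm diameter, 24 mm deep, flat 7 mm from the axis on the nose side (+x). Origin: centre of the underside, z up
- knob_bore (a point): centre of the closed end of the knob's bore, 24 mm above the knob's underside; it meets the stem's tip when the knob is fully on. Axes as the knob's
- knob_nose (a point): point of the knob's nose, 31 mm from the axis at the top of the grip bar (48 mm above the underside)
- prism: bystander: greenish glass prism offcut, 64 mm long, 40 mm wide, 34 mm high; leave alone
- pill_box: bystander: round tin pill box, 63 mm diameter, 22 mm high; leave alone
- caliper: bystander: flat brass caliper, 150 mm long, 11 mm high; leave alone
- burnisher: bystander: round ebony burnisher, 120 mm long, 18 mm thick, lying in the lined catch tray; leave alone
- catch_tray: fixed wooden catch tray 170 by 120 by 30 mm, with a small wooden chute (up to 160 mm high) sloping into it from its +y side; origin: centre of the tray's underside

How it is judged:
By the outcome, as a careful person would: the job done as asked, in the order asked, and still so for the second after the job is handed in, while the arm keeps its last pose, push and grip.
It also fails if it takes over 54 s, if anything falls off the work surface, if the arm or the gripper's body presses on something with over 40 N, if the wrist force passes 120 N, or if a joint passes its speed limit or range.

## Working session

There is one attempt and no reset: what is moved stays moved. The work goes in short steps, Python scripts to look and compute and a shell command to move; the robot and the scene stay as the last step left them, time stands still between calls to the robot, and variables do not carry over. Pictures are saved under pics/ and viewed, at most 10 in all, crops included, and the job is handed in when it is done.

```bash
ls; mkdir -p pics
cat > h.py <<'E'
import numpy as np, cv2
from bench import ctrl
def cam(n):
    p=ctrl.camera_params(n); f=210/np.tan(np.radians(p['vfov'])/2)
    K=np.array([[f,0,p['cx']],[0,f,p['cy']],[0,0,1]]); R=cv2.Rodrigues(np.array(p['rvec'],float))[0]
    return K,np.array(p['dist_coeffs'],float),R,np.array(p['tvec'],float).ravel()
def ray(n,px):
    K,d,R,t=cam(n); u=cv2.undistortPoints(np.array(px,float).reshape(-1,1,2),K,d).reshape(-1,2)
    return -R.T@t,(np.c_[u,np.ones(len(u))]@R)   # origin, dirs with cam z=1
def at_z(n,px,z):
    o,D=ray(n,px); return o+D*((z-o[2])/D[:,2])[:,None]
def cloud(n,depth,mask):
    v,u=np.nonzero(mask&(depth>0)); o,D=ray(n,np.c_[u,v]); return o+D*depth[v,u][:,None]
def tri(a,b):
    (o1,d1),(o2,d2)=ray('scene',a),ray('top',b); d1=d1[0]/np.linalg.norm(d1[0]);d2=d2[0]/np.linalg.norm(d2[0])
    s=np.linalg.lstsq(np.c_[d1,-d2],o2-o1,rcond=None)[0]; p,q=o1+s[0]*d1,o2+s[1]*d2
    return (p+q)/2,np.linalg.norm(p-q)
E
cat > a.py <<'E'
from h import *
np.set_printoptions(precision=4,suppress=True)
im={}
for c in('scene','top'):
    im[c]=ctrl.read_camera(c); cv2.imwrite(f'pics/{c}0.png',im[c][0])
pt={}
for t in('stem_tip','guard','guard_saddle','rail_mid','knob','knob_bore','knob_nose','valve','catch_tray'):
    r={}
    for c in('scene','top'):
        l=ctrl.landmark_of(t,c)
        if l: r[c]=l[0]['pixel']; print(t,c,np.array(l[0]['pixel']).round(1),round(l[0]['p'],2),[round(x['p'],2) for x in l[1:]])
    if len(r)==2: print('   tri',*tri(r['scene'],r['top']))
for t in('guard','knob','rail','prism','pill_box','caliper','valve'):
    for c in('scene','top'):
        l=ctrl.trace(t,c)
        if l:
            P=cloud(c,im[c][1],l[0]['pixels']); print(t,c,round(l[0]['p'],2),len(P),'lo',np.percentile(P,2,axis=0),'hi',np.percentile(P,98,axis=0))
            np.save(f'{t}_{c}.npy',P)
print(ctrl.get_obs())
E
python3 a.py
```

```text
pics
stem_tip scene [173.9 206.2] 0.44 []
stem_tip top [418.2 279.9] 0.71 [0.38, 0.26]
   tri [ 0.3302 -0.4405 -0.2358] 0.09495931462144686
guard scene [174.3 216.6] 0.76 []
guard top [398.1 172.8] 0.56 []
   tri [ 0.5961 -0.2596  0.0675] 0.0073769922249827275
guard_saddle scene [171.  208.7] 0.82 []
guard_saddle top [399.1 170.2] 0.6 []
   tri [ 0.5978 -0.2574  0.1048] 0.0011085782797179188
rail_mid scene [337.6 238.6] 0.84 []
rail_mid top [200.2 179.7] 0.76 [0.41]
   tri [0.5537 0.2528 0.1785] 0.0016822097463594626
knob scene [268.5 241.1] 0.55 []
knob top [292.6 209.7] 0.59 []
   tri [ 0.5045  0.019  -0.0109] 0.0004546548971481918
knob_bore scene [265.8 234.4] 0.64 []
knob_bore top [291.9 207.4] 0.6 []
   tri [0.5083 0.018  0.0251] 0.00981575882779886
knob_nose scene [264.3 237.8] 0.68 [0.67]
knob_nose top [286.9 196.8] 0.57 []
   tri [0.5354 0.0301 0.045 ] 0.014791248594640755
valve scene [179.6 228.4] 0.57 []
valve top [387.9 176. ] 0.77 []
   tri [ 0.5976 -0.245   0.0193] 0.000785406211716951
catch_tray scene [425.5 248.8] 0.55 []
catch_tray top [129.6 269.4] 0.71 []
   tri [ 0
[... 905 characters left out ...]
9 -0.3774 -0.0043] hi [ 0.3759 -0.3099  0.0103]
valve scene 0.9 708 lo [ 0.5358 -0.2868  0.003 ] hi [ 0.6417 -0.2125  0.0892]
valve top 0.91 693 lo [ 0.529  -0.2871  0.0039] hi [ 0.631  -0.2116  0.0751]
{'t': 1.7, 'joint_positions': array([ 0.996 ,  0.2759,  1.5049,  0.    ,  1.3607, -0.121 ]), 'dq': array([-0.0006,  0.0004, -0.0002,  0.0007,  0.0007,  0.0006]), 'joint_efforts': array([  0.0012, -41.6638, -24.6098,   0.0001,   0.0002,  -0.    ]), 'tcp_pos': array([0.2521, 0.5168, 0.2313]), 'orientation': array([0.    , 0.225 , 0.9744, 0.    ]), 'ft_force': array([-0.4783,  0.1371,  0.0815]), 'moment': array([-0.0068,  0.012 , -0.0557]), 'finger_force': 0.0, 'finger_gap': 0.08531688092982183}
```

Run:
```python
from h import *
a=cv2.imread('pics/top0.png'); b=cv2.imread('pics/scene0.png')
def crop(i,x,y,w,h,s): return cv2.resize(i[y:y+h,x:x+w],None,fx=s,fy=s,interpolation=cv2.INTER_CUBIC)
A=np.hstack([crop(a,350,130,80,80,5),crop(a,260,170,80,80,5)])
cv2.imwrite('pics/crops0.png',A)
```

```text
(no output)
```

View pics/top0.png

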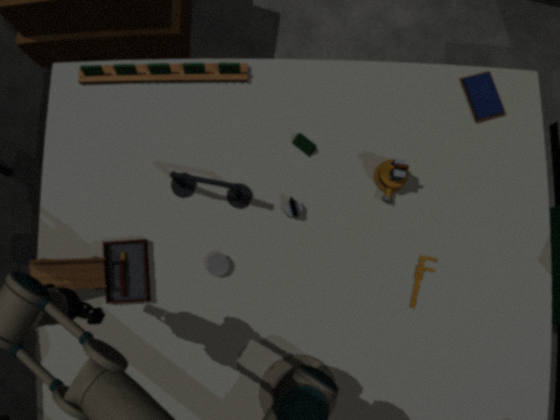

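View pics/scene0.png

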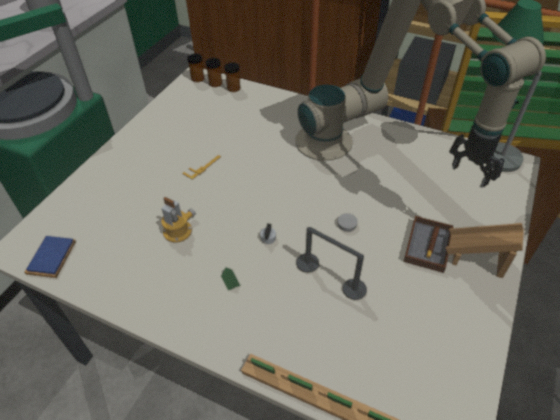

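```bash
sleep 1; ls pics
```

```text
crops0.png
scene0.png
top0.png
```

View pics/crops0.png

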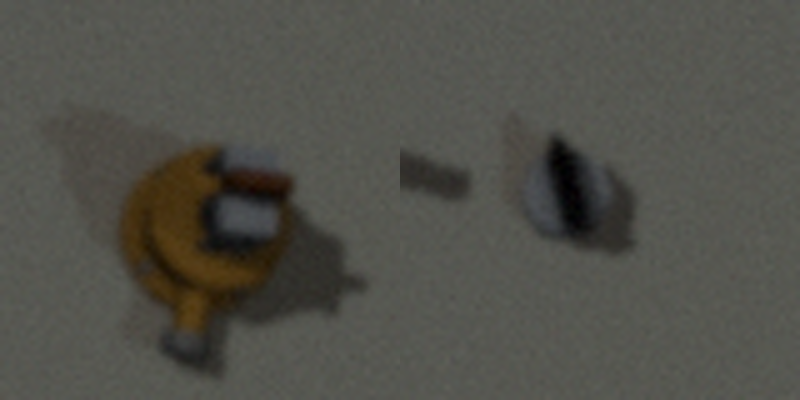

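The top view (up = +x, left = +y) shows the guard on the valve at (398,172), fin roughly along y, stub towards -x at (388,196). The knob is at (292,208), nose up and slightly left. The rail bar runs (185,178)–(240,190). Next I fit the axes from depth.

```bash
cat > b.py <<'E'
from h import *
from scipy.optimize import least_squares
np.set_printoptions(precision=4,suppress=True)
def line(P):
    c=P[:,:2].mean(0); u,s,v=np.linalg.svd(P[:,:2]-c,full_matrices=False); d=v[0]; q=(P[:,:2]-c)@v.T
    return c+ (np.percentile(q,[1,99],axis=0).mean(0))@v, np.degrees(np.arctan2(d[1],d[0])), np.percentile(q,[1,99],axis=0)
for c in('scene','top'):
    print(c)
    G=np.load(f'guard_{c}.npy'); F=G[G[:,2]>.138]; print(' fin',len(F),line(F),np.median(F[:,2]))
    F=G[(G[:,2]>.118)&(G[:,2]<.128)]; print(' plate',len(F),line(F))
    Kn=np.load(f'knob_{c}.npy'); B=Kn[Kn[:,2]>.043]; print(' bar',len(B),line(B),np.median(B[:,2]))
    H=Kn[(Kn[:,2]<.034)&(Kn[:,2]>.003)]; r=least_squares(lambda p:np.hypot(*(H[:,:2]-p).T).clip(.0,.1)-.024 if 0 else np.maximum(np.hypot(*(H[:,:2]-p).T)-.024,0),Kn[:,:2].mean(0)); print(' hub',len(H),(H[:,:2].min(0)+H[:,:2].max(0))/2,r.x)
    V=np.load(f'valve_{c}.npy'); T=V[abs(V[:,2]-.06)<.006]; print(' vtop',len(T),np.percentile(T,[1,99],axis=0))
    Rr=np.load(f'rail_{c}.npy'); b=Rr[(Rr[:,2]>.155)]; print(' rail',len(b),line(b),np.median(b[:,2]))
    # flange / whole valve circle: outer radius fit with stub
    C=np.array([.598,-.249])
    S=V[np.hypot(*(V[:,:2]-C).T)>.052]; m=S.mean(0); print(' stub',len(S),m)
E
python3 b.py
python3 - <<'E'
import sys; sys.path.insert(0,'.')
from h import *
# flange ellipse / top face by colour in top cam: project model circles, view overlay
import cv2
for n in('top','scene'):
    K,d,R,t=cam(n); print(n,'cam pos',-R.T@t,'f',K[0,0])
E
```

```text
scene
 fin 50 (array([ 0.6014, -0.2545]), np.float64(83.61122672583242), array([[-0.0179, -0.005 ],
       [ 0.016 ,  0.0078]])) 0.14752625468437575
 plate 82 (array([ 0.6021, -0.2537]), np.float64(-21.44203675423134), array([[-0.0286, -0.018 ],
       [ 0.0189,  0.0146]]))
 bar 59 (array([0.5087, 0.0172]), np.float64(15.821863861799832), array([[-0.0259, -0.0071],
       [ 0.024 ,  0.0072]])) 0.04734957899193715
 hub 151 [0.5081 0.0165] [0.508  0.0176]
 vtop 247 [[ 0.565  -0.2843  0.0541]
 [ 0.6386 -0.2155  0.065 ]]
 rail 335 (array([0.5579, 0.2451]), np.float64(-100.20076117132083), array([[-0.0827, -0.0069],
       [ 0.0865,  0.0091]])) 0.16447961764562347
 stub 47 [ 0.5416 -0.2415  0.0316]
top
 fin 56 (array([ 0.6002, -0.2528]), np.float64(-96.02121736187262), array([[-0.0149, -0.0048],
       [ 0.0155,  0.0056]])) 0.14636771134894444
 plate 121 (array([ 0.6002, -0.2539]), np.float64(179.98060677356222), array([[-0.0261, -0.0145],
       [ 0.0211,  0.0151]]))
 bar 89 (array([0.5065, 0.0207]), np.float64(-165.1427026152929), array([[-0.024 , -0.007 ],
       [ 0.0223,  0.0071]])) 0.04812617438863498
 hub 158 [0.5039 0.0208] [0.5048 0.02  ]
 vtop 330 [[ 0.5627 -0.2893  0.0542]
 [ 0.6335 -0.215   0.0651]]
 rail 391 (array([0.5557, 0.2464]), np.float64(79.43051355757734), array([[-0.0823, -0.0073],
       [ 0.0876,  0.0079]])) 0.16461429235966119
 stub 77 [ 0.5358 -0.2373  0.0357]
top cam pos [0.32363697 0.07597806 1.46521824] f 533.4393653406339
scene cam pos [1.33189823 0.46628617 1.16411601] f 480.88852663962734
```

```bash
cat > go.py <<'E'
import sys
from h import *
np.set_printoptions(precision=4,suppress=True)
x,y,z,a=map(float,sys.argv[1:5])  # target TCP, tool-y world angle deg
o=ctrl.get_obs(); w,q=o['orientation'][0],o['orientation'][1:]
R=cv2.Rodrigues(2*np.arctan2(np.linalg.norm(q),w)*q/np.linalg.norm(q))[0]
ay=np.degrees(np.arctan2(R[1,1],R[0,1])); turn=-((a-ay+180)%360-180)
Rt=R@cv2.Rodrigues(np.array([0,0,np.radians(turn)]))[0]
d=np.array([x,y,z])-o['tcp_pos']
print('t',o['t'],'tcp',o['tcp_pos'],'tooly',ay,'q',o['joint_positions'],'F',o['ft_force'],'gap',o['finger_gap'])
print('turn',np.radians(turn),'before-turn delta',R.T@d,'after-turn delta',Rt.T@d)
E
python3 go.py 0.6006 -0.2535 0.205 -6.2
python3 -m inch '[[0, 0, 0, 0.175, 0.085], [0, 0, 0, 0.175, 0.085], [0, 0, 0, 0.175, 0.085], [0, 0, 0, 0.175, 0.085], [0, 0, 0, 0.175, 0.085], [0, 0, 0, 0.175, 0.085], [0, 0, 0, 0.175, 0.085]]'
python3 go.py 0.6006 -0.2535 0.205 -6.2
```

```text
t 1.7 tcp [0.2521 0.5168 0.2313] tooly 63.99844262170077 q [ 0.996   0.2759  1.5049  0.      1.3607 -0.121 ] F [-0.4783  0.1371  0.0815] gap 0.08531688092982183
turn 1.2251939535209986 before-turn delta [-0.6509 -0.5396  0.0263] after-turn delta [-0.7282  0.4297  0.0263]
t: 2.58
tcp_pos: [0.2521, 0.5168, 0.2313]
orientation: [-0.0, 0.746, 0.666, 0.0]
ft_force: [0.2, 0.2, 0.6]
finger_gap: 0.085
finger_force: 0.0
t 2.575 tcp [0.2521 0.5168 0.2313] tooly -6.518539890339841 q [0.996  0.2759 1.5049 0.     1.3607 1.1098] F [0.2111 0.1879 0.5514] gap 0.0849801534032127
turn -0.005559569885372049 before-turn delta [-0.7258  0.4337  0.0263] after-turn delta [-0.7282  0.4297  0.0263]
```

```bash
python3 -m inch '[[-0.03, 0.018, 0, 0, 0.085], [-0.045, 0.027, 0, 0, 0.085], [-0.048, 0.0285, 0, 0, 0.085], [-0.048, 0.0285, 0, 0, 0.085], [-0.048, 0.0285, 0, 0, 0.085], [-0.048, 0.0285, 0, 0, 0.085], [-0.048, 0.0285, 0, 0, 0.085], [-0.048, 0.0285, 0, 0, 0.085]]'
python3 -m inch '[[-0.048, 0.0285, 0, 0, 0.085], [-0.048, 0.0285, 0, 0, 0.085], [-0.048, 0.0285, 0, 0, 0.085], [-0.048, 0.0285, 0, 0, 0.085], [-0.048, 0.0285, 0, 0, 0.085], [-0.048, 0.0285, 0, 0, 0.085], [-0.048, 0.0285, 0, 0, 0.06], [-0.025, 0.0155, 0, 0, 0.06]]'
python3 go.py 0.6006 -0.2535 0.125 -6.2
```

```text
t: 3.58
tcp_pos: [0.4284, 0.131, 0.2316]
orientation: [0.0, 0.744, 0.668, 0.001]
ft_force: [1.0, -0.2, 0.4]
finger_gap: 0.0851
finger_force: 0.0
t: 4.58
tcp_pos: [0.6034, -0.2525, 0.2307]
orientation: [0.0, 0.745, 0.667, -0.0]
ft_force: [-0.3, -0.4, -0.4]
finger_gap: 0.0602
finger_force: 0.0
t 4.575 tcp [ 0.6034 -0.2525  0.2307] tooly -6.30954728853434 q [-0.5024  0.396   1.3246 -0.0005  1.4206 -0.3922] F [-0.2824 -0.4291 -0.4054] gap 0.0601633861534753
turn -0.0019119608715565367 before-turn delta [-0.0012 -0.0027  0.1057] after-turn delta [-0.0012 -0.0027  0.1057]
```

```bash
python3 -m inch '[[-0.001, -0.003, 0.03, 0, 0.05], [0, 0, 0.03, 0, 0.045], [0, 0, 0.026, 0, 0.04], [0, 0, 0.015, 0, 0.04], [0, 0, 0.005, 0, 0.04], [0, 0, 0, 0, 0.04]]'
python3 go.py 0.6006 -0.2535 0.125 -6.2
```

```text
t: 5.32
tcp_pos: [0.5998, -0.2502, 0.1257]
orientation: [0.0, 0.744, 0.668, 0.0]
ft_force: [0.4, -0.1, -0.5]
finger_gap: 0.04
finger_force: 0.0
t 5.325 tcp [ 0.5998 -0.2502  0.1257] tooly -6.180548993246564 q [-0.5022  0.4557  1.4944  0.0001  1.1907 -0.3944] F [ 0.4206 -0.1095 -0.5273] gap 0.039976921035984166
turn 0.000339484110674974 before-turn delta [-0.0032  0.0011  0.0007] after-turn delta [-0.0032  0.0011  0.0007]
```

```bash
python3 -m inch '[[-0.003, 0.001, 0, 0, 0.03], [0, 0, 0, 0, 0.0], [0, 0, 0, 0, 0.0], [0, 0, 0, 0, 0.0], [0, 0, 0, 0, 0.0], [0, 0, 0, 0, 0.0]]'
python3 go.py 0.6006 -0.2535 0.26 -6.2
```

```text
t: 6.08
tcp_pos: [0.6007, -0.2535, 0.1261]
orientation: [0.001, 0.744, 0.668, 0.0]
ft_force: [1.2, 0.6, 5.4]
finger_gap: 0.0087
finger_force: 62.4
t 6.075 tcp [ 0.6007 -0.2535  0.1261] tooly -6.185933782754399 q [-0.506   0.4577  1.4898 -0.      1.1921 -0.3981] F [1.2381 0.5891 5.3857] gap 0.008671042463302091
turn 0.00024550180423675805 before-turn delta [-0.0001  0.0001 -0.1339] after-turn delta [-0.0001  0.0001 -0.1339]
```

```bash
python3 -m inch '[[0, 0, -0.01, 0, 0], [0, 0, -0.02, 0, 0], [0, 0, -0.03, 0, 0], [0, 0, -0.035, 0, 0], [0, 0, -0.035, 0, 0], [0, 0, -0.015, 0, 0]]'
python3 go.py 0.5568 0.2455 0.27 -10.4
```

```text
t: 6.82
tcp_pos: [0.6004, -0.2532, 0.2721]
orientation: [0.001, 0.744, 0.668, 0.0]
ft_force: [-0.5, -0.4, -0.9]
finger_gap: 0.009
finger_force: 61.4
t 6.825 tcp [ 0.6004 -0.2532  0.2721] tooly -6.181607042879298 q [-0.5059  0.375   1.2574  0.0003  1.5075 -0.398 ] F [-0.457  -0.385  -0.9025] gap 0.008955179656885356
turn 0.07362484624469617 before-turn delta [ 0.4911 -0.097   0.0017] after-turn delta [ 0.4826 -0.1329  0.0017]
```

```bash
python3 -m inch '[[0, 0, 0, 0.0735, 0], [0.025, -0.0069, 0, 0, 0], [0.045, -0.0124, 0, 0, 0], [0.05, -0.0138, 0, 0, 0], [0.05, -0.0138, 0, 0, 0], [0.05, -0.0138, 0, 0, 0], [0.05, -0.0138, 0, 0, 0], [0.05, -0.0138, 0, 0, 0]]'
python3 -m inch '[[0.05, -0.0138, 0, 0, 0], [0.05, -0.0138, 0, 0, 0], [0.04, -0.0107, 0, 0, 0], [0.02, -0.0055, 0, 0, 0], [0, 0, 0, 0, 0]]'
python3 go.py 0.5568 0.2455 0.27 -10.4
cat > c.py <<'E'
from h import *
np.set_printoptions(precision=4,suppress=True)
import sys
n=sys.argv[1]; r={}
for c in('scene','top'):
    im,dp=ctrl.read_camera(c); cv2.imwrite(f'pics/{c}{n}.png',im)
    for t in sys.argv[2:]:
        l=ctrl.landmark_of(t,c)
        if l: r[t,c]=l[0]['pixel']; print(t,c,np.array(l[0]['pixel']).round(1),round(l[0]['p'],2))
        l=ctrl.trace(t,c)
        if l: P=cloud(c,dp,l[0]['pixels']); np.save(f'{t}_{c}{n}.npy',P); print('  trace',round(l[0]['p'],2),len(P),np.percentile(P,[2,98],axis=0).ravel())
for t in sys.argv[2:]:
    if (t,'scene') in r and (t,'top') in r: print(t,*tri(r[t,'scene'],r[t,'top']))
E
python3 c.py 1 guard guard_saddle rail_mid stem_tip valve
```

```text
t: 7.82
tcp_pos: [0.569, 0.0804, 0.2692]
orientation: [-0.001, 0.768, 0.641, -0.001]
ft_force: [-0.1, 0.9, -2.8]
finger_gap: 0.0087
finger_force: 61.4
t: 8.45
tcp_pos: [0.5557, 0.2439, 0.2695]
orientation: [-0.0, 0.767, 0.641, -0.001]
ft_force: [-0.2, 0.6, -1.7]
finger_gap: 0.009
finger_force: 61.4
t 8.45 tcp [0.5557 0.2439 0.2695] tooly -10.233362200860501 q [ 0.2991  0.3078  1.3648 -0.0002  1.4709  0.4777] F [-0.2477  0.5511 -1.7236] gap 0.008991718376534225
turn 0.002908378253261141 before-turn delta [ 0.0018  0.0008 -0.0005] after-turn delta [ 0.0018  0.0008 -0.0005]
guard scene [333.9 230.5] 0.73
  trace 0.54 315 [0.5336 0.222  0.2082 0.5809 0.2574 0.2898]
guard_saddle scene [431.2 243.4] 0.75
  trace 0.64 302 [0.534  0.2223 0.2066 0.5814 0.2572 0.2843]
rail_mid scene [336.  242.6] 0.83
  trace 0.59 1323 [0.5176 0.1388 0.0043 0.5998 0.3476 0.1679]
stem_tip scene [175.8 210. ] 0.47
  trace 0.3 148 [0.2662 0.4745 0.0154 0.3726 0.4906 0.0291]
valve scene [177.1 228.3] 0.56
  trace 0.97 821 [ 0.5379 -0.2882  0.0035  0.6413 -0.212   0.0888]
guard top [204.5 175.5] 0.39
  trace 0.57 279 [ 0.4819 -0.0024 -0.004   0.5266  0.0414  0.0516]
guard_saddle top [199.8 173. ] 0.45
  trace 0.17 903 [ 0.5104  0.138  -0.0003  0.5791  0.3537  0.1694]
rail_mid top [203.4 176.1] 0.87
  trace 0.66 748 [0.511  0.1429 0.0035 0.5753 0.3529 0.1681]
stem_tip top [394.8 166.8] 0.62
  trace 0.64 42 [ 0.5881 -0.26    0.0756  0.6019 -0.2429  0.0944]
valve top [390.  173.8] 0.95
  trace 0.92 942 [ 0.5301 -0.2863  0.0032  0.6349 -0.2133  0.09  ]
guard [0.5579 0.2399 0.2098] 0.0014921028725595343
guard_saddle [0.5472 0.3632 0.2413] 0.2330284742758094
rail_mid [0.5632 0.2492 0.1706] 0.004652685221402142
stem_tip [ 0.603  -0.24    0.1133] 0.00736992917259114
valve [ 0.6031 -0.25    0.0232] 0.0011248628940297898
```

```bash
python3 -m inch '[[0.0015, 0.001, 0.02, 0, 0], [0, 0, 0.025, 0, 0], [0, 0, 0.025, 0, 0], [0, 0, 0.015, 0, 0], [0, 0, 0.008, 0, 0], [0, 0, 0, 0, 0]]'
python3 go.py 0.5568 0.2455 0.173 -10.4
```

```text
t: 10.3
tcp_pos: [0.5581, 0.2441, 0.1773]
orientation: [-0.0, 0.768, 0.64, -0.0]
ft_force: [0.7, -0.3, -1.8]
finger_gap: 0.0084
finger_force: 61.3
t 10.3 tcp [0.5581 0.2441 0.1773] tooly -10.392710209079619 q [0.2981 0.3601 1.5165 0.     1.2652 0.4795] F [ 0.7461 -0.2681 -1.7893] gap 0.008393016353954908
turn 0.00012723085334240104 before-turn delta [ 0.0011 -0.0016  0.0043] after-turn delta [ 0.0011 -0.0016  0.0043]
```

```bash
python3 -m inch '[[0, 0, 0.002, 0, 0], [0, 0, 0.0015, 0, 0], [0, 0, 0.001, 0, 0], [0, 0, 0, 0, 0]]'
python3 go.py 0.5568 0.2455 0.173 -10.4
```

```text
t: 10.8
tcp_pos: [0.5582, 0.2441, 0.1731]
orientation: [0.0, 0.768, 0.64, 0.0]
ft_force: [0.5, 0.3, -0.9]
finger_gap: 0.0086
finger_force: 61.6
t 10.8 tcp [0.5582 0.2441 0.1731] tooly -10.398557479462669 q [0.2981 0.3627 1.5232 0.     1.255  0.4796] F [ 0.5144  0.2903 -0.9394] gap 0.00859292122239837
turn 2.5176732903946768e-05 before-turn delta [ 0.0011 -0.0017  0.0001] after-turn delta [ 0.0011 -0.0017  0.0001]
```

```bash
python3 -m inch '[[0, 0, 0.0012, 0, 0], [0, 0, 0.0012, 0, 0], [0, 0, 0, 0, 0]]'
python3 go.py 0.5568 0.2455 0.173 -10.4
```

```text
t: 11.18
tcp_pos: [0.5583, 0.2442, 0.1729]
orientation: [0.0, 0.768, 0.64, 0.001]
ft_force: [-2.6, -1.7, 9.0]
finger_gap: 0.0088
finger_force: 63.2
t 11.175 tcp [0.5583 0.2442 0.1729] tooly -10.393199562415264 q [ 0.2982  0.3622  1.5245 -0.0001  1.2527  0.4796] F [-2.612  -1.656   9.0281] gap 0.008775141292395351
turn 0.00011869002642990028 before-turn delta [ 0.001  -0.0017 -0.0001] after-turn delta [ 0.001  -0.0017 -0.0001]
```

```bash
python3 -m inch '[[0, 0, -0.002, 0, 0.014], [0, 0, 0, 0, 0.03], [0, 0, 0, 0, 0.05], [0, 0, -0.01, 0, 0.05], [0, 0, -0.025, 0, 0.05], [0, 0, -0.03, 0, 0.05], [0, 0, -0.03, 0, 0.05], [0, 0, -0.02, 0, 0.05]]'
python3 c.py 2 guard guard_saddle rail_mid knob knob_nose stem_tip valve
python3 - <<'E'
import sys; sys.path.insert(0,'.')
import cv2,numpy as np
a=cv2.imread('pics/scene2.png');b=cv2.imread('pics/top2.png')
f=lambda i,x,y:cv2.resize(i[y:y+90,x:x+90],(380,380),interpolation=cv2.INTER_CUBIC)
cv2.imwrite('pics/crop2.png',np.clip(1.5*np.hstack([f(a,290,200),f(b,350,130)]),0,255).astype(np.uint8))
E
```

```text
t: 12.18
tcp_pos: [0.5586, 0.2443, 0.2898]
orientation: [0.001, 0.768, 0.64, 0.001]
ft_force: [-0.1, 0.1, -0.6]
finger_gap: 0.0499
finger_force: 0.0
guard scene [330.4 250.4] 0.89
  trace 0.67 303 [0.5385 0.2215 0.1135 0.5817 0.2563 0.1972]
guard_saddle scene [333.2 242.9] 0.85
  trace 0.55 373 [ 0.4094  0.1801 -0.0015  0.5816  0.2566  0.1971]
rail_mid scene [336.  242.4] 0.79
  trace 0.55 1336 [0.5137 0.1384 0.0025 0.5991 0.3484 0.168 ]
knob scene [267.1 240.2] 0.73
  trace 0.81 279 [ 0.4627 -0.0176 -0.0024  0.5307  0.0385  0.0499]
knob_nose scene [260.8 237.7] 0.52
  trace 0.8 255 [ 0.4723 -0.0063 -0.0005  0.5311  0.0386  0.05  ]
stem_tip scene [173.6 210.1] 0.47
  trace 0.58 65 [ 0.5914 -0.2642  0.0628  0.6071 -0.2436  0.0941]
valve scene [177.6 229.7] 0.55
  trace 0.56 828 [ 0.5382 -0.2895  0.0038  0.6411 -0.2123  0.0906]
guard top [126.4 274.3] 0.67
  trace 0.7 202 [0.5288 0.2346 0.0005 0.5804 0.2696 0.2014]
guard_saddle top [204.1 176.5] 0.65
  trace 0.55 176 [0.5294 0.2342 0.1177 0.5755 0.2592 0.1974]
  trace 0.85 720 [0.5115 0.1406 0.0024 0.5756 0.353  0.1689]
knob top [289.  196.7] 0.62
knob_nose top [291.5 208.1] 0.64
  trace 0.54 242 [0.4822 0.0006 0.0097 0.5243 0.0414 0.0519]
stem_tip top [396.3 168. ] 0.5
  trace 0.47 56 [ 0.588  -0.2625  0.0695  0.6036 -0.2433  0.095 ]
valve top [391.8 176.3] 0.96
  trace 0.81 943 [ 0.5303 -0.2867  0.0039  0.6339 -0.211   0.0906]
guard [0.3994 0.335  0.0534] 0.2983021529565965
guard_saddle [0.5637 0.245  0.1676] 0.001341709336625035
knob [0.5345 0.0306 0.0336] 0.0004979594265721096
knob_nose [0.5119 0.011  0.0087] 0.026176008391550126
stem_tip [ 0.6019 -0.2472  0.1079] 0.003205276361103379
valve [ 0.5981 -0.2567  0.0081] 0.004792492572692168
```

```bash
python3 go.py 0.506 0.0187 0.1 -75
```

```text
t 13.675 tcp [0.5581 0.2441 0.2874] tooly -10.397574423022501 q [0.2981 0.3039 1.3273 0.0001 1.5103 0.4795] F [ 0.8515  0.417  -0.372 ] gap 0.05046176258056269
turn 1.1275250310928548 before-turn delta [-0.2311 -0.0106  0.1874] after-turn delta [-0.1087  0.2042  0.1874]
```

View pics/crop2.png

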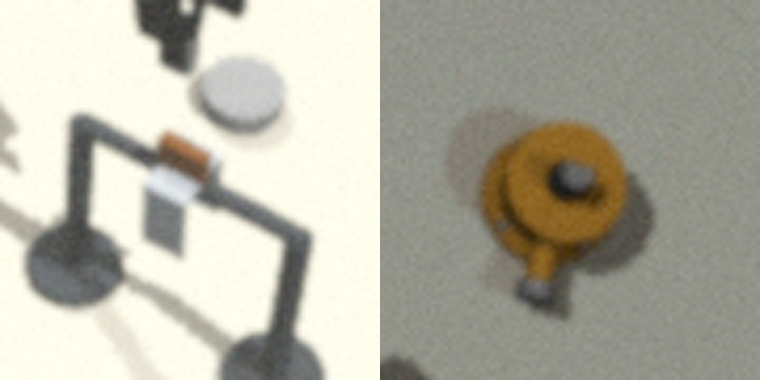

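Scene crop: guard sits astride the bar at (180,175), free of the gripper. Top crop: bare stem at (572,178), stub end at (536,290). Now fit the valve axis/yaw and re-fit the knob.

```bash
cat > d.py <<'E'
from h import *
np.set_printoptions(precision=4,suppress=True)
print(at_z('top',[[395.5,172.2]],.092),at_z('top',[[386.9,198.7]],.032))
for c in('scene','top'):
    V=np.vstack([np.load(f'valve_{c}{n}.npy') for n in(1,2)])
    T=V[abs(V[:,2]-.06)<.004]; (x,y),r=cv2.minEnclosingCircle(T[:,None,:2].astype(np.float32)*1000)
    S=V[V[:,2]>.086]; C=np.array([x,y])/1000; s=S[:,:2].mean(0)
    r_=np.hypot(*(V[:,:2]-s).T); U=V[(r_>.054)&(V[:,2]>.015)&(V[:,0]<s[0])]; m=U.mean(0)
    print(c,'face',C,r,'stem',len(S),s,S[:,2].max(),'stub',len(U),m,'yaw from stem/face',[np.degrees(np.arctan2(*(q-m[:2])[::-1])) for q in(s,C)])
    B=np.vstack([np.load(f) for f in(f'knob_{c}.npy',f'knob_nose_{c}2.npy')]); H=B[(B[:,2]>.043)&(B[:,1]>-.005)]
    (x,y),(w,h),a=cv2.minAreaRect(H[:,None,:2].astype(np.float32)*1000); print('bar',x,y,w,h,a)
    F=B[(abs(B[:,2]-.028)<.004)]; (x,y),r=cv2.minEnclosingCircle(F[:,None,:2].astype(np.float32)*1000); print('hubtop',x,y,r)
E
python3 d.py
```

```text
[[ 0.5946 -0.25    0.092 ]] [[ 0.5319 -0.2383  0.032 ]]
scene face [ 0.6003 -0.254 ] 43.13953399658203 stem 60 [ 0.5989 -0.2527] 0.09543777672875109 stub 70 [ 0.5389 -0.2353  0.0377] yaw from stem/face [np.float64(-16.171308551003737), np.float64(-16.935764897829618)]
bar 509.6507873535156 17.391345977783203 53.347007751464844 14.193178176879883 13.701312065124512
hubtop 508.6202697753906 15.720240592956543 26.140897750854492
top face [ 0.599  -0.2522] 40.113380432128906 stem 78 [ 0.5965 -0.2529] 0.09683808377279268 stub 128 [ 0.5345 -0.2357  0.0365] yaw from stem/face [np.float64(-15.479920905412865), np.float64(-14.377567805148065)]
bar 506.4037170410156 20.668582916259766 47.82732391357422 14.201764106750488 13.804463386535645
hubtop 504.5568542480469 20.13604736328125 23.7796573638916
```

```bash
cat > fit.py <<'E'
from h import *
from scipy.optimize import minimize
np.set_printoptions(precision=4,suppress=True)
th=np.linspace(0,2*np.pi,40,endpoint=False)
def cyl(r,z0,z1): return np.vstack([np.c_[r*np.cos(th),r*np.sin(th),0*th+z] for z in(z0,z1)])
def prism(xy,z0,z1): return np.vstack([np.c_[np.array(xy),np.full(len(xy),z)] for z in(z0,z1)])
stub=np.vstack([np.c_[0*th+x,.010*np.cos(th),.03+.010*np.sin(th)] for x in(-.03,-.075)])
M={'valve':[cyl(.046,0,.008),cyl(.040,.045,.06),cyl(.036,0,.06),stub,cyl(.011,.06,.092)],
   'knob':[cyl(.024,0,.028),prism([(-.022,-.007),(.02,-.007),(.031,0),(.02,.007),(-.022,.007)],.028,.048)]}
def render(t,c,p,S=4):
    K,d,R,tv=cam(c); m=np.zeros((420*S//1,560*S//1),np.uint8)
    a=p[2]; Rz=np.array([[np.cos(a),-np.sin(a),0],[np.sin(a),np.cos(a),0],[0,0,1]])
    for P in M[t]:
        W=P@Rz.T+[p[0],p[1],0]; u=cv2.projectPoints(W,cv2.Rodrigues(R)[0],tv,K,d)[0].reshape(-1,2)
        h=cv2.convexHull(((u+.5)*S*16-8).round().astype(np.int32)); cv2.fillConvexPoly(m,h,255,cv2.LINE_AA,4)
    return cv2.resize(m,(560,420),interpolation=cv2.INTER_AREA)/255.
def fit(t,c,obs,p0):
    best=None
    for dy in(-.25,0,.25):
        f=lambda q:np.abs(render(t,c,[q[0]/100,q[1]/100,q[2]])-obs).sum()
        s0=[p0[0]*100,p0[1]*100,p0[2]+dy]
        r=minimize(f,s0,method='Nelder-Mead',options=dict(initial_simplex=np.array([s0]+[np.array(s0)+e for e in([.4,0,0],[0,.4,0],[0,0,.2])]),xatol=.003,fatol=.05))
        if best is None or r.fun<best.fun: best=r
    print(t,c,best.x[:2]/100,np.degrees(best.x[2]),'err',best.fun,'area',obs.sum())
if __name__=='__main__':
    for c in('scene','top'):
        ctrl.read_camera(c)
        for t,p0 in(('valve',[.599,-.2525,-.2]),('knob',[.506,.0185,.25])):
            ms=[l[0]['pixels'] for l in(ctrl.trace(t,c) for _ in range(3)) if l]
            ms=[m for m in ms if abs(cloud(c,np.full((420,560),1.,np.float32),m)).size]
            obs=np.mean(ms,axis=0); np.save(f'obs_{t}_{c}.npy',obs); fit(t,c,obs,p0)
E
python3 fit.py
```

```text
valve scene [ 0.598  -0.2552] -12.96535249189483 err 52.90196078431372 area 870.0
knob scene [0.5034 0.0154] 18.480918521269526 err 16.611764705882354 area 264.0
valve top [ 0.5988 -0.253 ] -12.565300580157263 err 78.16470588235295 area 964.0
knob top [0.5048 0.0207] 13.781462156077547 err 18.709803921568625 area 268.0
```

```bash
python3 -m inch '[[0, 0, 0, 0.18, 0.05], [0, 0, 0, 0.18, 0.05], [0, 0, 0, 0.18, 0.05], [0, 0, 0, 0.18, 0.05], [0, 0, 0, 0.18, 0.05], [0, 0, 0, 0.18, 0.05], [0, 0, 0, 0.056, 0.05]]'
python3 go.py 0.505 0.0185 0.1 -75.5
```

```text
t: 15.25
tcp_pos: [0.5581, 0.2441, 0.2874]
orientation: [-0.0, 0.992, 0.125, 0.0]
ft_force: [0.2, 0.1, -0.2]
finger_gap: 0.0503
finger_force: 0.0
t 15.25 tcp [0.5581 0.2441 0.2874] tooly -75.6300932354854 q [0.2981 0.3039 1.3273 0.0001 1.5103 1.6181] F [ 0.1739  0.1152 -0.1844] gap 0.05033461232688711
turn -0.0022705552937923768 before-turn delta [-0.1074  0.2054  0.1874] after-turn delta [-0.1079  0.2051  0.1874]
```

```bash
python3 -m inch '[[-0.02, 0.038, 0, 0, 0.05], [-0.025, 0.048, 0, 0, 0.05], [-0.025, 0.048, 0, 0, 0.05], [-0.025, 0.048, 0.02, 0, 0.05], [-0.0125, 0.0235, 0.04, 0, 0.05], [0, 0, 0.05, 0, 0.05], [0, 0, 0.05, 0, 0.05], [0, 0, 0.03, 0, 0.05]]'
python3 go.py 0.505 0.0185 0.030 -75.5
```

```text
t: 16.25
tcp_pos: [0.5042, 0.0181, 0.0952]
orientation: [-0.0, 0.992, 0.126, -0.001]
ft_force: [0.3, 0.6, 0.3]
finger_gap: 0.05
finger_force: 0.0
t 16.25 tcp [0.5042 0.0181 0.0952] tooly -75.51917066048847 q [-0.1022  0.291   1.8566  0.0001  0.9967  1.2158] F [0.2649 0.5641 0.3429] gap 0.04995761772737761
turn -0.0003345911453057868 before-turn delta [ 0.0011 -0.0001  0.0652] after-turn delta [ 0.0011 -0.0001  0.0652]
```

```bash
python3 -m inch '[[0.001, 0, 0.03, 0, 0.04], [0, 0, 0.02, 0, 0.035], [0, 0, 0.01, 0, 0.03], [0, 0, 0.004, 0, 0.03], [0, 0, 0, 0, 0.0], [0, 0, 0, 0, 0.0], [0, 0, 0, 0, 0], [0, 0, 0, 0, 0]]'
python3 go.py 0.505 0.0185 0.030 -75.5
```

```text
t: 17.25
tcp_pos: [0.5069, 0.0184, 0.0339]
orientation: [0.0, 0.992, 0.126, 0.001]
ft_force: [-0.1, -0.5, 2.0]
finger_gap: 0.0121
finger_force: 60.7
t 17.25 tcp [0.5069 0.0184 0.0339] tooly -75.48833215303276 q [-0.101   0.3704  1.9287  0.0001  0.8413  1.2165] F [-0.135  -0.5029  1.9874] gap 0.012108568640518295
turn 0.00020364234619721158 before-turn delta [-0.0018 -0.0005  0.0039] after-turn delta [-0.0018 -0.0005  0.0039]
```

```bash
python3 -m inch '[[0, 0, 0, 0, 0.025], [-0.0015, 0, 0.0035, 0, 0.025], [0, 0, 0, 0, 0.0], [0, 0, 0, 0, 0], [0, 0, 0, 0, 0]]'
python3 go.py 0.505 0.0185 0.030 -75.5
python3 -m inch '[[0, 0, -0.02, 0, 0], [0, 0, -0.03, 0, 0], [0, 0, -0.04, 0, 0], [0, 0, -0.04, 0, 0], [0, 0, -0.02, 0, 0]]'
python3 go.py 0.5985 -0.2535 0.17 -102.5
```

```text
t: 17.88
tcp_pos: [0.505, 0.0181, 0.0298]
orientation: [-0.0, 0.992, 0.126, -0.0]
ft_force: [0.4, -0.3, -0.4]
finger_gap: 0.0126
finger_force: 60.3
t 17.875 tcp [0.505  0.0181 0.0298] tooly -75.49078753253369 q [-0.102   0.3745  1.9363  0.0002  0.831   1.2154] F [ 0.3696 -0.2813 -0.3951] gap 0.012624550046974463
turn 0.00016078788952001374 before-turn delta [ 0.0001 -0.0004 -0.0002] after-turn delta [ 0.0001 -0.0004 -0.0002]
t: 18.5
tcp_pos: [0.506, 0.018, 0.1823]
orientation: [0.0, 0.992, 0.126, 0.002]
ft_force: [0.5, -0.6, -0.6]
finger_gap: 0.0129
finger_force: 60.3
t 18.5 tcp [0.506  0.018  0.1823] tooly -75.48634116860626 q [-0.102   0.2051  1.7301  0.0001  1.2026  1.2155] F [ 0.534  -0.6023 -0.6254] gap 0.01293716376459008
turn 0.4714772896182645 before-turn delta [0.0215 0.286  0.0127] after-turn delta [0.149  0.2451 0.0127]
```

```bash
python3 -m inch '[[0, 0, 0, 0.16, 0], [0, 0, 0, 0.16, 0], [0, 0, 0, 0.1515, 0], [0.015, 0.025, 0, 0, 0], [0.025, 0.041, 0.002, 0, 0], [0.027, 0.0445, 0.002, 0, 0], [0.027, 0.0445, 0.002, 0, 0], [0.027, 0.0445, 0.002, 0, 0]]'
python3 -m inch '[[0.02, 0.033, 0.005, 0, 0], [0.008, 0.0126, 0.005, 0, 0], [0, 0, 0, 0, 0]]'
python3 go.py 0.5985 -0.2535 0.155 -102.5
cat > e.py <<'E'
from fit import *
import fit as F
o=ctrl.get_obs()
def rk(z0):
    F.M['knob']=[P+[0,0,z0] for P in M0]
M0=M['knob']
rk(o['tcp_pos'][2]-.0298)
for c in('scene','top'):
    im,dp=ctrl.read_camera(c); cv2.imwrite(f'pics/{c}3.png',im)
    l=ctrl.trace('knob',c); ok=l and l[0]['pixels']
    for t,x in(('knob',l),('valve',ctrl.trace('valve',c)),('stem_tip',ctrl.trace('stem_tip',c))):
        if x:
            P=cloud(c,dp,x[0]['pixels']); print(t,c,round(x[0]['p'],2),len(P),np.percentile(P,[3,97],axis=0).ravel()); np.save(f'{t}_{c}3.npy',P); np.save(f'm_{t}_{c}3.npy',x[0]['pixels'])
a=cv2.imread('pics/scene3.png');b=cv2.imread('pics/top3.png')
f=lambda i,x,y:cv2.resize(i[y:y+90,x:x+90],(400,400),interpolation=cv2.INTER_CUBIC)
cv2.imwrite('pics/crop3.png',np.clip(1.6*np.hstack([f(a,130,160),f(b,350,130)]),0,255).astype(np.uint8))
E
python3 e.py
```

```text
t: 19.5
tcp_pos: [0.5803, -0.2044, 0.1717]
orientation: [-0.0, 0.994, -0.109, -0.0]
ft_force: [0.1, 0.1, -0.6]
finger_gap: 0.0126
finger_force: 60.3
t: 19.88
tcp_pos: [0.5969, -0.2533, 0.1608]
orientation: [-0.001, 0.994, -0.109, -0.001]
ft_force: [-0.7, 0.7, -0.8]
finger_gap: 0.0126
finger_force: 60.3
t 19.875 tcp [ 0.5969 -0.2533  0.1608] tooly -102.55871046510134 q [-0.5089  0.4292  1.4466  0.0007  1.2682  1.2809] F [-0.6991  0.6746 -0.7696] gap 0.0126228522587755
turn -0.001024690921395643 before-turn delta [ 0.0016 -0.0001  0.0058] after-turn delta [ 0.0016 -0.0001  0.0058]
knob scene 0.69 211 [ 0.5302 -0.3322  0.0021  0.6244 -0.2287  0.1805]
valve scene 0.96 853 [ 0.5368 -0.2879  0.0027  0.6419 -0.2149  0.0846]
stem_tip scene 0.61 65 [ 0.5926 -0.2617  0.0618  0.6068 -0.2431  0.0956]
valve top 0.63 360 [ 0.5706 -0.2802  0.0042  0.6292 -0.2098  0.0638]
```

View pics/crop3.png

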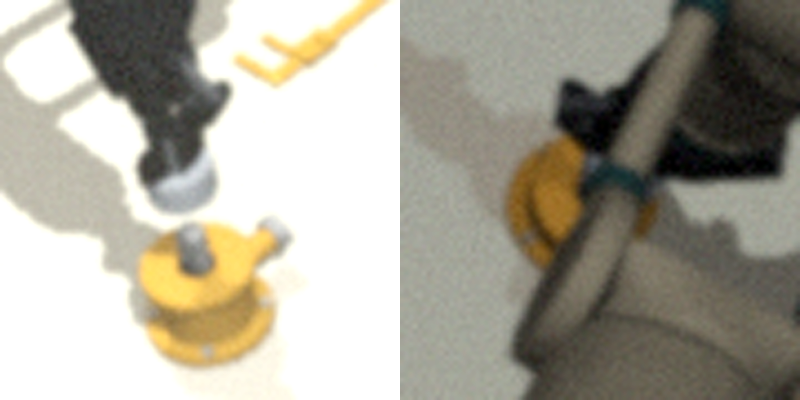

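Scene crop: the knob's hub hangs above and slightly left of the stem (hub about (180,180), stem tip (195,232)); the top view is blocked by the arm. I'll overlay predicted outlines on the scene view.

```bash
cat > ov.py <<'E'
from fit import *
import sys
def ov(img,c,items,x0,y0,w,s,out):
    K,d,R,tv=cam(c); im=cv2.imread(img)[y0:y0+w,x0:x0+w]; im=np.clip(1.4*cv2.resize(im,None,fx=s,fy=s,interpolation=cv2.INTER_CUBIC).astype(float),0,255).astype(np.uint8)
    for P,col in items:
        u=cv2.projectPoints(P,cv2.Rodrigues(R)[0],tv,K,d)[0].reshape(-1,2)
        h=cv2.convexHull(u.astype(np.float32)).reshape(-1,2); print(col,'bbox',h.min(0),h.max(0))
        cv2.polylines(im,[((h+.5-[x0,y0])*s-.5).round().astype(np.int32)],True,col,1)
    cv2.imwrite(out,im)
if __name__=='__main__':
    o=ctrl.get_obs()['tcp_pos']; z=o[2]-.0298
    v=[.598,-.2552,0]
    it=[(cyl(.024,z,z+.028)+[o[0],o[1],0],(0,0,255)),(cyl(.011,.06,.092)+v,(255,0,0)),(cyl(.04,.06,.0601)+v,(0,255,0)),(cyl(.046,0,.0001)+v,(0,255,0))]
    ov('pics/scene3.png','scene',it,145,180,60,10,'pics/ov3.png')
E
python3 ov.py
```

```text
(0, 0, 255) bbox [160.8709 190.362 ] [179.0549 208.7888]
(255, 0, 0) bbox [168.8477 209.1783] [177.9672 221.558 ]
(0, 255, 0) bbox [161.2387 209.2191] [187.4281 228.8181]
(0, 255, 0) bbox [163.0512 220.3919] [192.2613 242.765 ]
```

View pics/ov3.png

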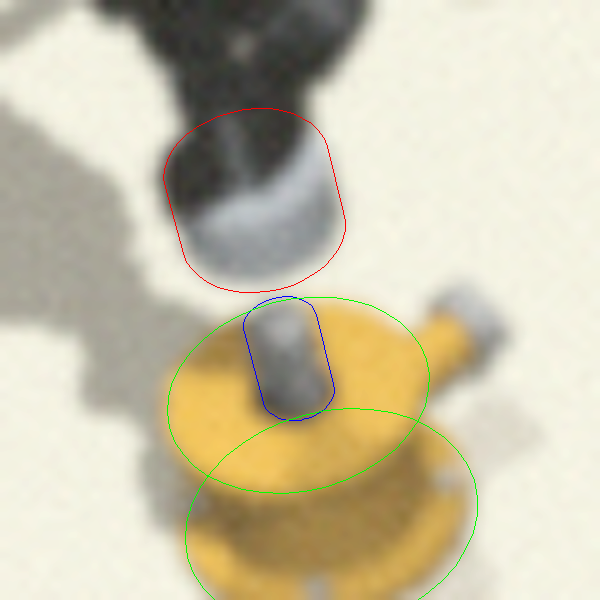

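```bash
python3 go.py 0.5984 -0.2541 0.13 -102.5; python3 -m inch '[[0.0016, 0.0004, 0.01, 0, 0], [0, 0, 0.01, 0, 0], [0, 0, 0.008, 0, 0], [0, 0, 0.002, 0, 0], [0, 0, 0, 0, 0]]'
python3 go.py 0.5984 -0.2541 0.122 -102.5
```

```text
t 20.275 tcp [ 0.5975 -0.2526  0.1624] tooly -102.44179139323417 q [-0.5073  0.4269  1.4463  0.0002  1.2679  1.2806] F [ 0.4294 -0.2998 -0.5626] gap 0.012363212817470614
turn 0.001015931841062646 before-turn delta [0.0012 0.0013 0.0324] after-turn delta [0.0012 0.0013 0.0324]
t: 20.9
tcp_pos: [0.5989, -0.2542, 0.1316]
orientation: [-0.0, 0.994, -0.109, -0.0]
ft_force: [-0.0, 0.3, -0.7]
finger_gap: 0.0125
finger_force: 60.3
t 20.9 tcp [ 0.5989 -0.2542  0.1316] tooly -102.50707306623245 q [-0.5084  0.4526  1.4839  0.0001  1.2055  1.2807] F [-0.0109  0.3495 -0.708 ] gap 0.012475674519385914
turn -0.00012344829396814406 before-turn delta [-0.0005 -0.      0.0096] after-turn delta [-0.0005 -0.      0.0096]
```

```bash
python3 -m inch '[[0, 0, 0.004, 0, 0], [0, 0, 0.004, 0, 0], [0, 0, 0.002, 0, 0], [0, 0, 0.002, 0, 0], [0, 0, 0, 0, 0]]'
python3 go.py 0.5984 -0.2541 0.11 -102.5
```

```text
t: 21.52
tcp_pos: [0.5988, -0.2541, 0.1197]
orientation: [-0.0, 0.994, -0.109, -0.0]
ft_force: [0.1, 0.4, -0.1]
finger_gap: 0.0128
finger_force: 60.3
t 21.525 tcp [ 0.5988 -0.2541  0.1197] tooly -102.50338269774676 q [-0.5083  0.4619  1.4999  0.0001  1.1802  1.2807] F [ 0.097   0.3614 -0.0819] gap 0.012753962804609085
turn -5.9039213280726855e-05 before-turn delta [-0.0004  0.0001  0.0097] after-turn delta [-0.0004  0.0001  0.0097]
```

```bash
python3 -m inch '[[0, 0, 0.0015, 0, 0], [0, 0, 0.0015, 0, 0], [0, 0, 0.0015, 0, 0], [0, 0, 0, 0, 0]]'
python3 go.py 0.5984 -0.2541 0.11 -102.5
```

```text
t: 22.02
tcp_pos: [0.5988, -0.2541, 0.1152]
orientation: [-0.0, 0.994, -0.109, -0.0]
ft_force: [0.3, 0.5, -1.3]
finger_gap: 0.0127
finger_force: 60.3
t 22.025 tcp [ 0.5988 -0.2541  0.1152] tooly -102.50174744885652 q [-0.5083  0.4656  1.5057  0.0001  1.1707  1.2807] F [ 0.254   0.4976 -1.3364] gap 0.012654801591684953
turn -3.0498736056482154e-05 before-turn delta [-0.0004  0.0001  0.0052] after-turn delta [-0.0004  0.0001  0.0052]
```

```bash
python3 -m inch '[[0, 0, 0.004, 0, 0], [0, 0, 0.004, 0, 0], [0, 0, 0.004, 0, 0], [0, 0, 0.003, 0, 0], [0, 0, 0, 0, 0]]'
python3 go.py 0.5984 -0.2541 0.0928 -102.5
```

```text
t: 22.65
tcp_pos: [0.5988, -0.2541, 0.1]
orientation: [-0.0, 0.994, -0.109, -0.0]
ft_force: [0.3, 0.0, -1.2]
finger_gap: 0.0126
finger_force: 60.3
t 22.65 tcp [ 0.5988 -0.2541  0.1   ] tooly -102.50402186509916 q [-0.5083  0.4785  1.5247  0.0001  1.139   1.2807] F [ 0.3372  0.0056 -1.1875] gap 0.012585693006795367
turn -7.019478805142364e-05 before-turn delta [-0.0004  0.0001  0.0072] after-turn delta [-0.0004  0.0001  0.0072]
```

Sliding freely. Press on until the spring and then the stop show.

```bash
for i in 1; do python3 -m inch '[[0, 0, 0.0015, 0, 0], [0, 0, 0.0015, 0, 0], [0, 0, 0, 0, 0]]'; done
python3 -m inch '[[0, 0, 0.0015, 0, 0], [0, 0, 0.0015, 0, 0], [0, 0, 0, 0, 0]]'
python3 go.py 0.5984 -0.2541 0.0928 -102.5
```

```text
t: 23.02
tcp_pos: [0.599, -0.2543, 0.0975]
orientation: [0.0, 0.994, -0.109, 0.0]
ft_force: [-0.8, 0.9, -1.4]
finger_gap: 0.0122
finger_force: 60.4
t: 23.4
tcp_pos: [0.5991, -0.2543, 0.0949]
orientation: [0.0, 0.994, -0.109, 0.0]
ft_force: [-0.5, -0.2, 4.4]
finger_gap: 0.0128
finger_force: 60.9
t 23.4 tcp [ 0.5991 -0.2543  0.0949] tooly -102.50109942713243 q [-0.5083  0.4827  1.5312  0.0001  1.127   1.2807] F [-0.5196 -0.2356  4.4462] gap 0.012789559940943102
turn -1.918862334667578e-05 before-turn delta [-0.0007 -0.      0.0021] after-turn delta [-0.0007 -0.      0.0021]
```

```bash
python3 -m inch '[[0, 0, 0.0015, 0, 0], [0, 0, 0.001, 0, 0], [0, 0, 0, 0, 0]]'
python3 -m inch '[[0, 0, 0.001, 0, 0], [0, 0, 0, 0, 0], [0, 0, 0, 0, 0]]'
python3 go.py 0.5984 -0.2541 0.0928 -102.5
```

```text
t: 23.78
tcp_pos: [0.5991, -0.2543, 0.0927]
orientation: [0.0, 0.994, -0.109, 0.0]
ft_force: [-1.4, -0.4, 6.8]
finger_gap: 0.0123
finger_force: 61.2
t: 24.15
tcp_pos: [0.5991, -0.2543, 0.0924]
orientation: [0.0, 0.994, -0.109, 0.001]
ft_force: [-1.9, 2.3, 9.9]
finger_gap: 0.0127
finger_force: 61.7
t 24.15 tcp [ 0.5991 -0.2543  0.0924] tooly -102.50338322878976 q [-0.5083  0.4848  1.5346  0.0001  1.121   1.2807] F [-1.9158  2.3399  9.8936] gap 0.012677948214184406
turn -5.904848172929494e-05 before-turn delta [-0.0007 -0.     -0.0004] after-turn delta [-0.0007 -0.     -0.0004]
```

Nearing the stop; press a little more for margin.

```bash
python3 -m inch '[[0, 0, 0.001, 0, 0], [0, 0, 0.001, 0, 0], [0, 0, 0, 0, 0], [0, 0, 0, 0, 0]]'
python3 go.py 0.5984 -0.2541 0.0928 -102.5
python3 c.py 5 guard stem_tip
python3 - <<'E'
import cv2,numpy as np
a=cv2.imread('pics/scene5.png')
f=lambda x,y:cv2.resize(a[y:y+90,x:x+90],(400,400),interpolation=cv2.INTER_CUBIC)
cv2.imwrite('pics/crop5.png',np.clip(1.4*np.hstack([f(130,160),f(290,200)]).astype(float),0,255).astype(np.uint8))
E
```

```text
t: 24.65
tcp_pos: [0.5992, -0.2543, 0.0923]
orientation: [0.0, 0.994, -0.109, 0.001]
ft_force: [-5.3, 1.6, 17.7]
finger_gap: 0.0126
finger_force: 62.9
t 24.65 tcp [ 0.5992 -0.2543  0.0923] tooly -102.49516642192613 q [-0.5082  0.4844  1.5356 -0.      1.1193  1.2807] F [-5.2739  1.6262 17.6606] gap 0.012589713898240242
turn 8.436185204150408e-05 before-turn delta [-0.0008 -0.     -0.0005] after-turn delta [-0.0008 -0.     -0.0005]
guard scene [332.  253.8] 0.76
  trace 0.89 351 [0.4995 0.2208 0.0007 0.5814 0.2564 0.1966]
guard top [204.3 186.4] 0.69
  trace 0.62 291 [0.5305 0.2266 0.1115 0.58   0.26   0.1983]
  trace 0.25 1150 [0.5133 0.1406 0.0025 0.582  0.3533 0.1685]
guard [0.5509 0.2469 0.1057] 0.011875179306839782
```

View pics/crop5.png

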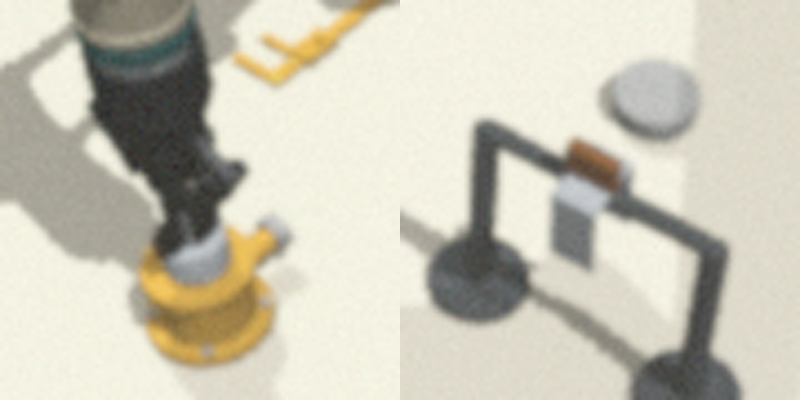

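The hub at (200,255) sits down on the valve and the guard at (590,180) still hangs on the bar. The force has risen from 9.9 to 17.7 N with no further travel, so the stem is on its hard stop.

```bash
python3 -c "
from bench import ctrl
print(ctrl.sign_off())"
```

```text
the job is handed in; nothing more can be done
None
```

The job is handed in: the guard hangs on the bar, and the knob is fully on the stem and held down on the hard stop at about 18 N; prism, pill box, caliper and burnisher were left alone.

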